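Stop the stirrer and hold the telescopic sensor arm over the beaker

ROBOT

A 6-joint arm with a two-finger parallel gripper is mounted at the origin on a cart in front of the work surface, level with it; the furniture and walls round the work are solid. World frame = base frame: x ahead of the robot, y to its left, z up, the work surface at z = 0. Lengths are in mm, angles in rad, forces in N, time in s.
With the tool pointing down it reaches from about 275 to 750 mm from the base axis. Payload 10.2 kg.
Tool frame: the origin (TCP) lies midway between the tips of the shut fingers; the grasp point (between the pads) lies 19 mm behind it; z points along the fingers, y is the direction in which the jaws open and shut (so a half turn about z gives the same grasp; the last joint's range is limited). The gripper opens to 85 mm and grips with 20 to 120 N. Pads are 22 mm wide; open, the fingers measure 114 mm over their backs; the gripper's body (76 mm by 85 mm) begins 54 mm behind the grasp point. The pads swing forward as they close: fully open they stand 13 mm farther back than shut.
Start: joints at [-1.388, 0.313, 1.498, -0, 1.331, -0.223], TCP at [207.234, -482.375, 231.294] pointing down, gripper open.
Joint ranges: [-2.94, 2.94], [-0.97, 2.17], [0.19, 2.56], [-1.23, 4.37], [0.02, 3.11], [-2.88, 2.88]. Speed limits (rad/s): [2.39, 2.39, 3.01, 3.14, 3.14, 3.14].

INTERFACE

Orientations are given as a unit quaternion [w, x, y, z].
In Python, from rig import sense, optics, ctrl gives the robot as it stands.
- The arm moves only by the tool play_rows, never from a script. Its argument "plan" is a list of rows, each a list of 7 numbers: the shift along the world's x, y, z in mm, then the turn, a rotation vector about the world's x, y, z in rad, then the opening, from -1 (shut) to 1 (fully open), so that 0 is half open. A call has 1 to 5 rows; each row shifts and turns the pose as measured when the row begins; what a row does not reach is not made up. A row lasts 1/12 s, in which the tool goes at most 41.7 mm and 7.16 degrees, less where a joint would pass 70% of its speed; a pose out of reach is approached as far as the arm can. A call is refused whole if a number of a shift passes 41.7 or a number of a turn 0.125, either way. A call with a gripper value outside its range is refused whole. The fingers move at their own pace and stop on an object; "grip_force" is the grip in N (left out, the last holds). Time passes only in rows, so rows that do not move let the fingers close. It gives the time, the measured TCP pose, the force and the opening at its end, in the units of the state.
- sense(): the state, without advancing time (a new reading comes with each control period).
- optics.capture(name): name is "scene" or "top" or "wrist"; returns a dict with "img" (420x560x3 uint8, blue, green, red), "fx", "fy", "cx", "cy" (pixels), "world_to_cam" (4x4, takes a point from world to camera coordinates). Camera axes: x right, y up, looking along -z (the intrinsics and any distortion apply to the point x, -y, -z); pixel columns grow to the right and rows downward; lengths in mm; the calibration is good to about 2 mm. A picture is of the moment at which its call begins. There is no depth.
- ctrl.finish_job(): hands the job in, once; it reports no verdict.
The state is a dict: "time_s": time; "joints": joint angles; "dq": joint speeds; "tau": joint torques, N m; "eef_pos": TCP position; "ee_rot": TCP orientation; "force": force on the tool from outside, world axes, zero at the start; "wrist_torque": the same for the moment, N m; "grip_width": opening from 0.0 (shut) to 1.0 (fully open).
Only numpy, scipy, OpenCV 4.12 (cv2) and the standard library are available. Lean on these libraries where they do the work, as an engineer would, in place of code of your own. Each camera call takes 0.05 s, during which the arm holds its last target. There are 200 camera calls.

TASK

Take a surface reading in the beaker on the magnetic stirrer: first turn the stirrer's speed knob fully anticlockwise to its off stop, so that the sample stands still. Then squeeze the lock button on the head of the telescopic sensor arm, draw the head out over the beaker until the 60 mm mark of the arm's scale (third long line after the zero line) stands at the mouth of the sleeve, and finish while still gripping the head there, since the arm springs home when let go. Leave the beaker and everything else on the bench where they stand.

Things in the scene. Friction and masses are not known exactly. Their poses are not given: they have to be found in the camera images.
- stirrer: white magnetic stirrer, 240 x 160 mm, fixed. Origin on the bench under it; x to its back (away from the operator), y to its left, z up. In this frame (mm): control panel in front, top z = 55, speed knob at its right; white round plate, diameter 132, centre x = 40, y = 0, top z = 78; steel column at x = 40, y = 112 that carries the arm's sleeve. Nothing on it is higher than 245
- sleeve_mouth (a point): middle of the mouth of the arm's sleeve, a fixed square aluminium tube 26 x 26 mm, level, that runs 136 mm from here to +y of the stirrer; at x = 40, y = 83, z = 226 mm in the stirrer's frame. The telescopic arm slides out of it towards -y, over the plate
- knob_centre (a point): point on the axis of the speed knob, half-way up: a round fluted black knob 35 mm in diameter and 30 mm high, its lower end on the control panel, its axis vertical; at x = -92, y = -35, z = 71 mm in the stirrer's frame. Free all round; the panel lies 15 mm below this point
- speed_knob (a joint): angle of the speed knob (rad): 0 = off, at the stop fully anticlockwise (seen from above); grows clockwise, up to 4.71. It stands somewhere between 0.6 and 1.35 at the start. It turns with light friction (0.03 N m) and stays where it is left
- sensor_head: head of the telescopic arm: black block 30 mm (x, across the arm) x 40 mm (y, along it) x 36 mm high, origin in its middle, axes as the stirrer's; home at x = 40, y = 60, z = 226 mm in the stirrer's frame. A lens barrel, diameter 23, hangs 20 mm below it. The lock button is in the middle of its front face (-x): a grip across the head along x, from above, presses it flush and holds the head
- lock_button (a joint): how far the lock button is pressed in (m): 0 = out, 5 mm proud of the head's front face; 0.005 = flush. Round, steel, diameter 16 mm, sprung (1.6 N, 3.6 N when flush). Its tongue's nose stands in a window of the sleeve and locks the arm at home; pressed 3.5 mm or more it frees the arm, and must stay pressed over the first 15 mm
- sensor_arm (a joint): how far the arm is drawn out (m): 0 = home, locked, zero line at the sleeve's mouth; 0.060 = 60 mm mark at the mouth; stop at 0.090. Slides towards -y of the stirrer; a return spring (2.4 to 3.1 N) draws it home into its lock when let go. Scale on top of the steel arm: full-width lines at 0, 20, 40, 60, 80 mm, half-width at the other tens, short ones at the fives between
- lens (a point): the lens at the lower end of the barrel, 38 mm below the middle of the sensor head, looking straight down
- beaker: glass beaker 68 mm wide and 82 mm high, standing loose in the middle of the stirrer's plate, its rim about 28 mm below the lens; origin at the centre of its underside. Stays put
- timer: bystander: flat timer 62 x 66 x 16 mm lying left of the stirrer, origin at the centre of its underside
- log_book: bystander: black notebook 148 x 110 x 16 mm lying left of the stirrer, origin at the centre of its underside
- flask: bystander: conical flask 64 mm wide and 105 mm high behind the left side of the stirrer, origin at the centre of its underside
- bottle: bystander: screw-cap bottle 57 mm wide and 111 mm high behind the right side of the stirrer, origin at the centre of its underside
- small_beaker: bystander: small glass beaker 46 mm wide and 58 mm high on the bench, close to the left side of the stirrer's housing, origin at the centre of its underside
Mind the look-alikes: they are no part of the job. What is shaped like the beaker but green or yellow is not meant.

How it is judged:
By the outcome, as a careful person would: the job done as asked, in the order asked, and still so for the second after the job is handed in, while the arm keeps its last pose, push and grip.
It also fails if it takes over 48 s, if anything falls off the work surface, if the arm or the gripper's body presses on something with over 40 N, if the wrist force passes 120 N, or if a joint passes its speed limit or range.

## Working session

There is one attempt and no reset: what is moved stays moved. The work goes in short steps, Python scripts to look and compute and a tool call to move; the robot and the scene stay as the last step left them, time stands still between calls to the robot, and variables do not carry over. Pictures are saved under pics/ and viewed, about 8 in all and at most 12, crops included, and the job is handed in when it is done.

Besides the shell and the picture viewer there is one more tool, called after "Emit:" as name(argument=value, ...), one argument or row to a line, values as JSON. play_rows: Moves the arm, as the interface text tells. Its arguments: {"type":"object","properties":{"plan":{"type":"array"},"grip_force":{"type":"number"}},"required":["plan"]}

```bash
mkdir -p pics; cat > h.py <<'E'
import numpy as np, cv2
from rig import sense, optics, ctrl
def cap(n,f):
    c=optics.capture(n); cv2.imwrite('pics/'+f,c['img']); np.save(f'pics/{f}.npy',{k:c[k] for k in c},allow_pickle=True); return c
def load(f): return np.load(f'pics/{f}.npy',allow_pickle=True).item()
def proj(c,P):
    P=np.atleast_2d(P); W=np.array(c['world_to_cam']); q=P@W[:3,:3].T+W[:3,3]
    return np.c_[c['cx']+c['fx']*q[:,0]/-q[:,2], c['cy']+c['fy']*-q[:,1]/-q[:,2]]
def ray(c,u,v):
    W=np.array(c['world_to_cam']); R=W[:3,:3]; o=-R.T@W[:3,3]
    d=R.T@np.array([(u-c['cx'])/c['fx'],-(v-c['cy'])/c['fy'],-1.]); return o,d
def atz(c,u,v,z):
    o,d=ray(c,u,v); return o+d*(z-o[2])/d[2]
E
python3 - <<'E'
from h import *
a=cap('scene','s0.png');b=cap('top','t0.png')
print(a.keys(),a['fx'],b['fx'],sense())
cv2.imwrite('pics/both0.png',cv2.resize(np.hstack([a['img'],b['img']]),(800,300)))
E
```

```text
dict_keys(['img', 'fx', 'fy', 'cx', 'cy', 'world_to_cam']) 487.9714193270551 517.7130947949952 {'time_s': 0.1, 'joints': array([-1.38838130e+00,  3.13385257e-01,  1.49832186e+00,  2.49855771e-05,
        1.33098426e+00, -2.23433366e-01]), 'dq': array([ 1.11392712e-03, -3.72262064e-04, -1.79163615e-03, -2.92863418e-03,
        3.78026298e-06,  1.26652863e-03]), 'tau': array([ 2.23590236e-03, -4.12898827e+01, -2.60141319e+01, -1.90261126e-04,
        3.10363692e-03,  7.88617513e-06]), 'eef_pos': array([ 207.20865811, -482.15057613,  230.81157148]), 'ee_rot': array([-5.48995913e-04,  9.79481892e-01,  2.01531440e-01,  2.33972282e-05]), 'force': array([-0.00571031,  0.843318  , -0.56857279]), 'wrist_torque': array([ 0.0032764 ,  0.04934814, -0.02341514]), 'grip_width': 0.9988622146229922}
```

View pics/t0.png

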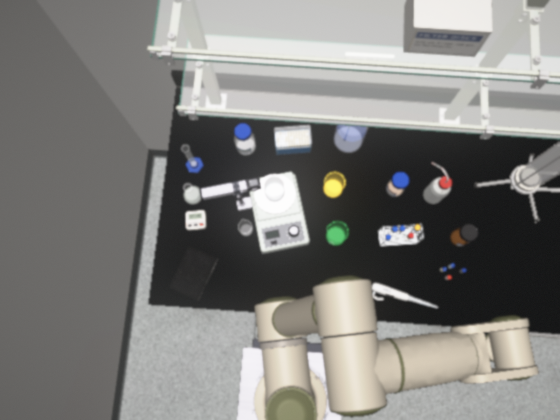

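View pics/s0.png

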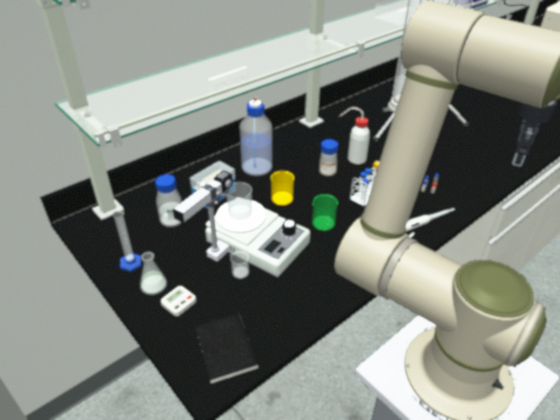

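The top view shows the stirrer at about (279,211), the knob at about (293,231), the sleeve at (222,189) and the head near (250,186). The green and yellow beakers at (337,233) and (334,185) are look-alikes. The clear beaker on the plate, at (274,188), is the one meant. I'll enlarge both views for measuring.

```bash
python3 - <<'E'
from h import *
a=load('s0.png')['img'][160:280,165:325];b=load('t0.png')['img'][165:265,185:319]
A=cv2.resize(a,(400*2,600),interpolation=cv2.INTER_CUBIC)
B=cv2.resize(b,(804,600),interpolation=cv2.INTER_CUBIC)[:,:800]
cv2.imwrite('pics/s0c.png',A);cv2.imwrite('pics/t0c.png',B)
E
```

```text
(no output)
```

View pics/s0c.png

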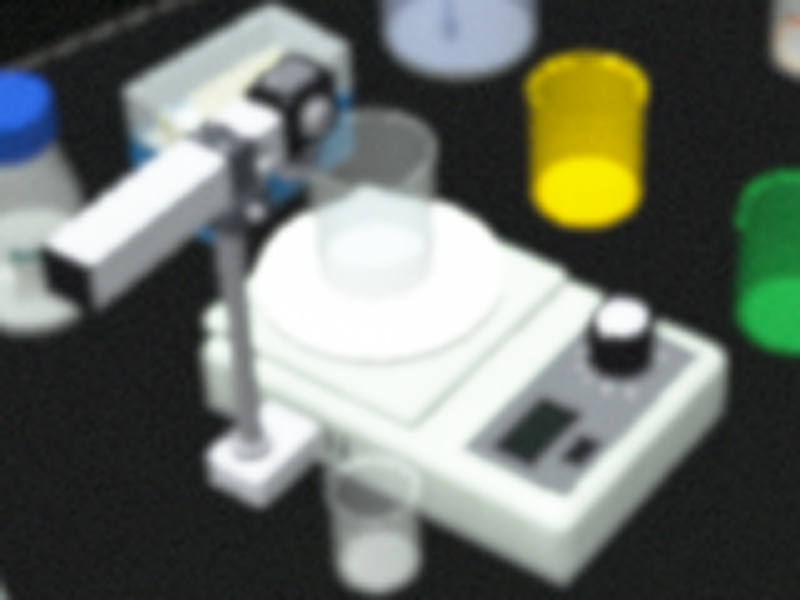

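View pics/t0c.png

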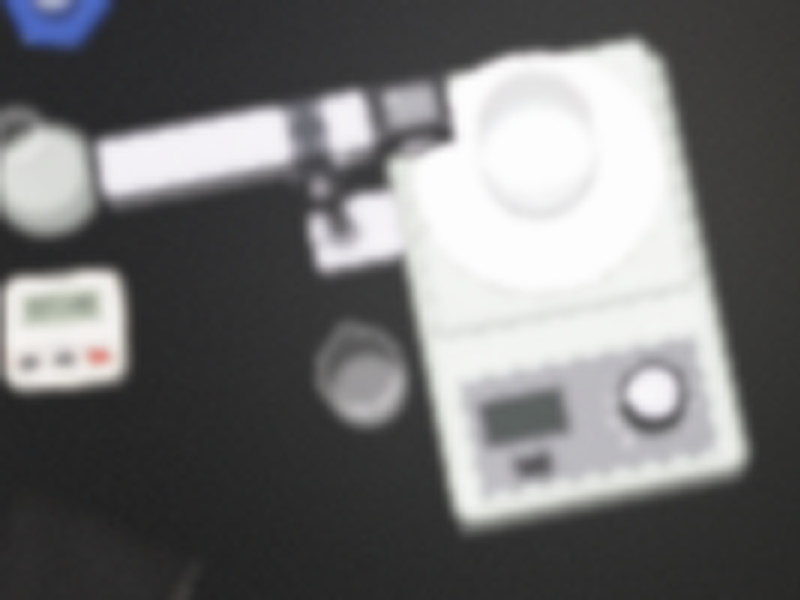

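```bash
python3 - <<'E'
from h import *
from scipy.optimize import least_squares
a=load('s0.png');b=load('t0.png')
S=[((-92,-35,86),(622,313)),((40,0,78),(378,276)),((22,60,226),(316,110)),((40,60,244),(297,75)),((53,219,239),(47,250)),((27,219,239),(90,282))]
T=[((-92,-35,86),(653,391)),((40,60,244),(412,104)),((53,219,239),(97,145)),((27,219,239),(108,197)),((-120,80,50),(463,528)),((-120,-80,50),(748,468))]
def X(p,P):
    c,s=np.cos(p[2]),np.sin(p[2]);P=np.array(P,float)
    return np.c_[p[0]+c*P[:,0]-s*P[:,1],p[1]+s*P[:,0]+c*P[:,1],P[:,2]]
def r(p):
    e1=proj(a,X(p,[q[0] for q in S]))-np.array([q[1] for q in S])/5-[165,160]
    e2=proj(b,X(p,[q[0] for q in T]))-np.array([q[1] for q in T])/6-[185,165]
    return np.r_[e1,e2].ravel()
q=atz(b,279,211,60);print(q)
f=least_squares(r,[q[0],q[1],0.15],x_scale=[10,10,.1],loss='soft_l1');p=f.x
print(p);print(r(p).reshape(-1,2).round(2))
for n,P in dict(knob=(-92,-35,71),head=(40,60,226),home60=(40,0,226),mouth=(40,83,226),org=(0,0,0)).items():
    w=X(p,[P])[0];print(n,w.round(1),np.hypot(*w[:2]).round())
print(sense()['eef_pos'])
import math
E
```

```text
[582.6720057   73.99840691  60.        ]
[5.95911450e+02 7.92907805e+01 2.79663349e-01]
[[ 0.78 -0.08]
 [ 1.19 -1.55]
 [ 2.03  0.91]
 [-0.53 -0.66]
 [-0.51 -0.73]
 [-0.21 -2.82]
 [ 0.49  0.24]
 [ 0.03  0.76]
 [-1.79  1.12]
 [-2.09  0.91]
 [-1.22 -4.74]
 [-0.03 -4.95]]
knob [517.1  20.3  71. ] 518.0
head [617.8 148.  226. ] 635.0
home60 [634.4  90.3 226. ] 641.0
mouth [611.4 170.1 226. ] 635.0
org [595.9  79.3   0. ] 601.0
[ 207.20865811 -482.15057613  230.81157148]
```

```bash
cat > fit.py <<'E'
from h import *
from scipy.optimize import least_squares
a=load('s0.png');b=load('t0.png')
S=[((-92,-35,86),(622,313)),((40,0,78),(378,276)),((22,60,226),(316,110)),((40,60,244),(297,75)),((53,219,239),(47,250)),((27,219,239),(90,282))]
T=[((-92,-35,86),(653,391)),((40,60,244),(412,104)),((53,219,239),(97,145)),((27,219,239),(108,197)),((0,80,50),(463,528)),((0,-80,50),(748,468))]
def X(p,P):
    c,s=np.cos(p[2]),np.sin(p[2]);P=np.array(P,float)
    return np.c_[p[0]+c*P[:,0]-s*P[:,1],p[1]+s*P[:,0]+c*P[:,1],P[:,2]]
def r(p):
    tp=np.array([q[0] for q in T],float);tp[-2:,0]=p[3]
    e1=proj(a,X(p,[q[0] for q in S]))-np.array([q[1] for q in S])/5-[165,160]
    e2=proj(b,X(p,tp))-np.array([q[1] for q in T])/6-[185,165]
    return np.r_[e1,e2].ravel()
f=least_squares(r,[590,75,0.15,-120],x_scale=[10,10,.1,10],loss='soft_l1');p=f.x
if __name__=='__main__':
  print(p);print(r(p).reshape(-1,2).round(2))
  for n,P in dict(knob=(-92,-35,71),head=(40,60,226),mouth=(40,83,226),org=(0,0,0)).items():
    w=X(p,[P])[0];print(n,w.round(1),np.hypot(*w[:2]).round())
E
python3 fit.py
```

```text
[ 5.96902962e+02  7.98064486e+01  2.81444451e-01 -1.36978326e+02]
[[ 0.4  -0.23]
 [ 0.8  -1.64]
 [ 1.64  0.82]
 [-0.94 -0.74]
 [-0.85 -0.77]
 [-0.54 -2.87]
 [ 0.39 -0.1 ]
 [-0.13  0.47]
 [-1.94  0.91]
 [-2.22  0.7 ]
 [-0.23  0.1 ]
 [ 1.04 -0.23]]
knob [518.2  20.6  71. ] 519.0
head [618.7 148.6 226. ] 636.0
mouth [612.3 170.7 226. ] 636.0
org [596.9  79.8   0. ] 602.0
```

Emit:
play_rows(
  plan=[
    [20, 33, 0, 0, 0, 0, 1],
    [20, 33, 0, 0, 0, 0, 1],
    [20, 33, 0, 0, 0, 0, 1],
    [20, 33, 0, 0, 0, 0, 1],
    [20, 33, 0, 0, 0, 0, 1],
  ],
  grip_force=25,
)

```text
time_s: 0.52
eef_pos: [305.8, -314.8, 227.9]
ee_rot: [-0.002, 0.981, 0.196, -0.001]
force: [1.0, -0.2, 0.3]
grip_width: 1.002
```

Emit:
play_rows(
  plan=[
    [20, 33, 0, 0, 0, 0, 1],
    [20, 33, 0, 0, 0, 0, 1],
    [20, 33, 0, 0, 0, 0, 1],
    [20, 33, 0, 0, 0, 0, 1],
    [20, 33, 0, 0, 0, 0, 1],
  ],
)

```text
time_s: 0.93
eef_pos: [407.9, -140.2, 227.3]
ee_rot: [-0.003, 0.981, 0.195, -0.001]
force: [1.3, -0.7, -0.1]
grip_width: 1.004
```

Emit:
play_rows(
  plan=[
    [20, 33, 0, 0, 0, 0, 1],
    [20, 33, 0, 0, 0, 0, 1],
    [20, 33, 0, 0, 0, 0, 1],
    [20, 33, 0, 0, 0, 0, 1],
    [0, 0, 0, 0, 0, 0, 1],
  ],
)

```text
time_s: 1.35
eef_pos: [491.5, 5.1, 226.6]
ee_rot: [-0.004, 0.98, 0.198, -0.001]
force: [0.7, -0.2, -0.4]
grip_width: 0.999
```

```bash
python3 - <<'E'
from h import *
from fit import p,X
c=cap('wrist','w1.png')
print(proj(c,X(p,[(-92,-35,86),(40,60,244),(40,83,239)])).round(1), sense()['eef_pos'])
E
```

```text
[[ 275.6  160. ]
 [ -27.5 -278.2]
 [ -95.3 -271.6]] [490.52147393   3.04670531 226.39350181]
```

View pics/w1.png

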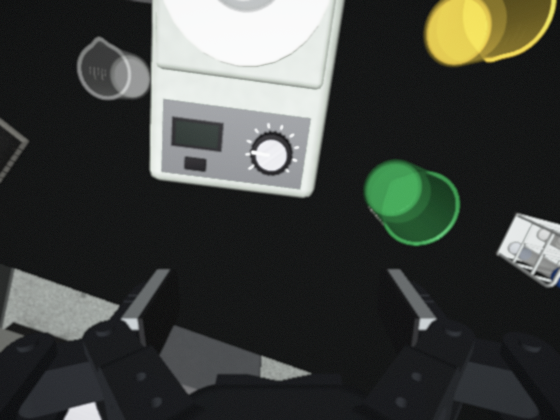

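The knob's cap is at (271,155), against a prediction of (276,160). The pointer points left, and the panel edges are clear.

```bash
python3 - <<'E'
from h import *
c=load('w1.png')
print(atz(c,271,155,86))
P=[atz(c,*q,55) for q in [(166,99),(312,119),(162,171),(303,190)]]
print(np.round(P,1))
for i,j in((0,1),(2,3)): d=P[i]-P[j];print(np.arctan2(-d[0],d[1]),np.hypot(*d[:2]))
for i,j in((0,2),(1,3)): d=P[i]-P[j];print(np.arctan2(d[1],d[0]),np.hypot(*d[:2]))
E
```

```text
[520.612619    25.77855408  86.        ]
[[525.6 128.9  55. ]
 [560.1   3.5  55. ]
 [462.7 113.2  55. ]
 [497.6 -15.7  55. ]]
0.26844747079550363 130.06875965027467
0.2640967034304399 133.50090565635142
0.24524683650820914 64.86449296350729
0.29787780509115286 65.45621123595541
```

Emit:
play_rows(
  plan=[
    [30, 22.5, 0, 0, 0, 0, 1],
    [0, 0, 0, 0, 0, 0, 1],
    [0, 0, -35, 0, 0, 0, 1],
    [0, 0, -35, 0, 0, 0, 1],
    [0, 0, -10, 0, 0, 0, 1],
  ],
)

```text
time_s: 1.82
eef_pos: [521.1, 23.8, 144.4]
ee_rot: [-0.002, 0.98, 0.198, -0.001]
force: [-0.1, 0.1, -1.2]
grip_width: 1.0
```

Emit:
play_rows(
  plan=[
    [0, 2, -35, 0, 0, 0, 1],
    [0, 0, -35, 0, 0, 0, 0.6],
    [0, 0, -12, 0, 0, 0, 0.4],
    [0, 0, 0, 0, 0, 0, 0.4],
    [0, 0, 0, 0, 0, 0, 0.4],
  ],
)

```text
time_s: 2.23
eef_pos: [517.5, 20.9, 56.5]
ee_rot: [-0.003, 0.981, 0.195, -0.004]
force: [0.3, 1.0, -0.1]
grip_width: 0.7
```

```bash
python3 - <<'E'
from h import *
c=cap('wrist','w2.png'); s=sense(); print(s['eef_pos'],s['grip_width'],s['force'])
print(proj(c,[s['eef_pos'],[520.6,25.8,86]]))
E
```

```text
[517.61670073  20.90657174  56.83755996] 0.7011302437062295 [-0.03013579  0.1224666  -0.15143955]
[[279.79742317 272.4418365 ]
 [270.63167778 298.0075053 ]]
```

View pics/w2.png

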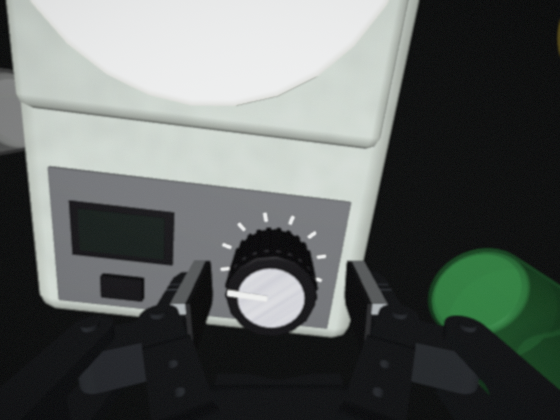

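The cap sits at (271,298), exactly as predicted, and the knob is between the fingers. I'll centre on it and close.

Emit:
play_rows(
  plan=[
    [3, 5, 4, 0, 0, 0, 0.4],
    [0, 0, 0, 0, 0, 0, 0.4],
    [0, 0, 0, 0, 0, 0, 0],
  ],
)

```text
time_s: 2.53
eef_pos: [522.5, 25.3, 64.6]
ee_rot: [-0.002, 0.981, 0.195, -0.001]
force: [0.2, -0.6, 0.6]
grip_width: 0.577
```

Emit:
play_rows(
  plan=[
    [0, 0, 0, 0, 0, 0, -0.5],
    [0, 0, 0, 0, 0, 0, -0.5],
    [0, 0, 0, 0, 0, 0, -0.5],
  ],
  grip_force=25,
)

```text
time_s: 2.78
eef_pos: [522.7, 26.1, 66.1]
ee_rot: [-0.002, 0.981, 0.195, 0.0]
force: [3.0, -1.6, -7.8]
grip_width: 0.397
```

Emit:
play_rows(
  plan=[
    [0, 0, 0, 0, 0, 0.1, -0.5],
    [0, 0, 0, 0, 0, 0.1, -0.5],
    [0, 0, 0, 0, 0, 0.1, -0.5],
    [0, 0, 0, 0, 0, 0.1, -0.5],
    [0, 0, 0, 0, 0, 0, -0.5],
  ],
)

```text
time_s: 3.2
eef_pos: [522.4, 26.6, 66.1]
ee_rot: [-0.002, 0.919, 0.394, -0.0]
force: [1.0, -0.0, -2.4]
grip_width: 0.398
```

```bash
python3 - <<'E'
from h import *
s=sense(); print(s['eef_pos'],s['ee_rot'],s['wrist_torque'],s['force'],s['joints'][5],2*np.arctan2(s['ee_rot'][2],s['ee_rot'][1]))
E
```

```text
[522.37558743  26.62083881  66.09740647] [-1.92762492e-03  9.18979704e-01  3.94299965e-01 -3.54131791e-04] [-0.00572977 -0.05889132  0.06968357] [ 0.95946189 -0.00744293 -2.41646212] 0.5834128442682243 0.8106136005027003
```

Emit:
play_rows(
  plan=[
    [0, 0, 0, 0, 0, 0.1, -0.5],
    [0, 0, 0, 0, 0, 0.1, -0.5],
    [0, 0, 0, 0, 0, 0.1, -0.5],
    [0, 0, 0, 0, 0, 0, -0.5],
  ],
)

```text
time_s: 3.53
eef_pos: [522.0, 26.9, 66.1]
ee_rot: [-0.002, 0.85, 0.527, -0.001]
force: [0.1, 0.0, -2.2]
grip_width: 0.397
```

```bash
cat > st.py <<'E'
from h import *
s=sense(); print(s['eef_pos'].round(1),s['wrist_torque'].round(3),s['force'].round(1),s['joints'][5].round(3),(2*np.arctan2(s['ee_rot'][2],s['ee_rot'][1])).round(3),s['grip_width'].round(3),s['ee_rot'].round(4))
E
python3 st.py
```

```text
Traceback (most recent call last):
  File "st.py", line 2, in <module>
    s=sense(); print(s['eef_pos'].round(1),s['wrist_torque'].round(3),s['force'].round(1),s['joints'][5].round(3),(2*np.arctan2(s['ee_rot'][2],s['ee_rot'][1])).round(3),s['grip_width'].round(3),s['ee_rot'].round(4))
                                                                                                                                                                         ^^^^^^^^^^^^^^^^^^^^^
AttributeError: 'float' object has no attribute 'round'
```

Emit:
play_rows(
  plan=[
    [0, 0, 0, 0, 0, 0.1, -0.5],
    [0, 0, 0, 0, 0, 0.1, -0.5],
    [0, 0, 0, 0, 0, 0, -0.5],
  ],
)

```text
time_s: 3.78
eef_pos: [521.7, 27.2, 66.1]
ee_rot: [-0.003, 0.795, 0.606, -0.001]
force: [0.3, 1.7, -2.5]
grip_width: 0.397
```

```bash
sed -i "s/s\['grip_width'\].round(3)/s['grip_width']/" st.py; python3 st.py
```

```text
[521.7  27.2  66.1] [ 0.225 -0.106  0.012] [ 0.3  1.7 -2.5] 0.094 1.302 0.39665374414955024 [-0.0025  0.7955  0.606  -0.0012]
```

Emit:
play_rows(
  plan=[
    [0, 0, 0, 0, 0, 0.1, -0.5],
    [0, 0, 0, 0, 0, 0.1, -0.5],
    [0, 0, 0, 0, 0, 0, -0.5],
  ],
)

```text
time_s: 4.03
eef_pos: [521.4, 27.9, 66.1]
ee_rot: [-0.003, 0.736, 0.677, -0.001]
force: [-0.5, 2.8, -1.7]
grip_width: 0.399
```

```bash
python3 st.py
```

```text
[521.4  27.9  66.1] [ 0.43  -0.145  0.019] [-0.5  2.8 -1.7] -0.09 1.487 0.39923098942190954 [-0.0033  0.736   0.677  -0.0011]
```

Emit:
play_rows(
  plan=[
    [0, 0, 0, 0, 0, 0.1, -0.5],
    [0, 0, 0, 0, 0, 0.1, -0.5],
    [0, 0, 0, 0, 0, 0, -0.5],
  ],
)

```text
time_s: 4.28
eef_pos: [520.9, 28.6, 66.2]
ee_rot: [-0.004, 0.671, 0.741, -0.001]
force: [0.3, 3.2, -1.9]
grip_width: 0.395
```

```bash
python3 st.py
```

```text
[520.9  28.6  66.2] [ 0.547 -0.057  0.042] [ 0.3  3.2 -1.9] -0.272 1.67 0.3954980528224612 [-0.0041  0.6712  0.7412 -0.0014]
```

Emit:
play_rows(
  plan=[
    [0, -1.5, 0, 0, 0, 0.1, -0.5],
    [0, -0.5, 0, 0, 0, 0.1, -0.5],
    [0, 0, 0, 0, 0, 0, -0.5],
  ],
)

```text
time_s: 4.53
eef_pos: [520.6, 27.2, 66.2]
ee_rot: [-0.004, 0.601, 0.799, -0.001]
force: [-1.0, 4.0, -0.3]
grip_width: 0.4
```

```bash
python3 st.py;  python3 - <<'E'
from h import *
c=cap('wrist','w3.png')
E
```

```text
[520.6  27.2  66.2] [0.528 0.095 0.014] [-1.   4.  -0.3] -0.455 1.851 0.3998610647060488 [-0.0045  0.6013  0.799  -0.0014]
```

View pics/w3.png

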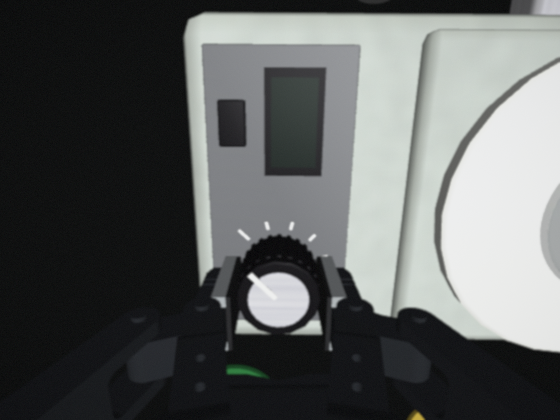

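The pointer now points front-left, at (250,276) from the centre (277,300). That is the off end of a 270° scale, and the jaws slipped on over it, which shows it reached the stop. I'll release straight up and check it from above.

Emit:
play_rows(
  plan=[
    [0, 0, 0, 0, 0, 0, 0.2],
    [0, 0, 0, 0, 0, 0, 0.5],
    [0, 0, 0, 0, 0, 0, 0.5],
    [0, 0, 20, 0, 0, 0, 1],
    [0, 0, 30, 0, 0, 0, 1],
  ],
)

```text
time_s: 5.0
eef_pos: [519.0, 26.1, 113.3]
ee_rot: [-0.007, 0.611, 0.792, -0.004]
force: [0.6, -0.1, 1.5]
grip_width: 0.994
```

Emit:
play_rows(
  plan=[
    [0, 0, 40, 0, 0, 0, 1],
    [0, 0, 40, 0, 0, 0, 1],
    [0, 0, 40, 0, 0, 0, 1],
    [0, 0, 40, 0, 0, 0, 1],
    [0, 0, 20, 0, 0, 0, 1],
  ],
)

```text
time_s: 5.42
eef_pos: [517.1, 25.2, 303.0]
ee_rot: [-0.006, 0.616, 0.788, -0.005]
force: [0.4, -0.3, 0.8]
grip_width: 1.0
```

Emit:
play_rows(
  plan=[
    [0, 10, 40, 0, 0, 0, 1],
    [10, 30, 20, 0, 0, 0, 1],
    [10, 35, 0, 0, 0, 0, 1],
    [0, 0, 0, 0, 0, 0, 1],
  ],
)

```text
time_s: 5.75
eef_pos: [538.0, 99.6, 369.1]
ee_rot: [0.001, 0.622, 0.783, -0.001]
force: [0.1, 0.5, -0.9]
grip_width: 1.002
```

```bash
python3 st.py;  python3 - <<'E'
from h import *
c=cap('wrist','w4.png')
print(proj(c,[[520.6,25.8,86]]))
E
```

```text
[538.   99.6 369.1] [ 0.004  0.062 -0.061] [ 0.1  0.5 -0.9] -0.257 1.798 1.002279479624611 [ 0.0008  0.6224  0.7827 -0.0014]
[[253.42214478 218.50311602]]
```

View pics/w4.png

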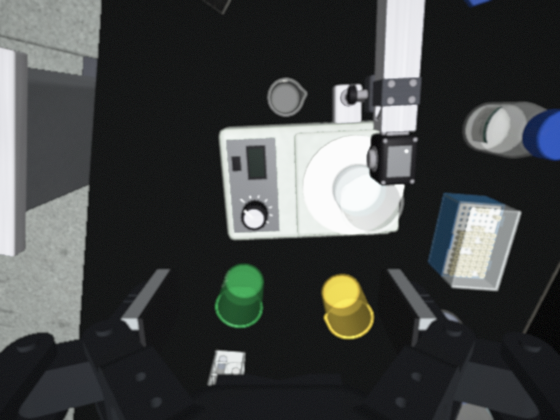

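The knob is at (254,217) and the head at (392,158). I'll put both into one enlarged picture.

```bash
python3 - <<'E'
from h import *
i=load('w4.png')['img']
k=cv2.resize(i[188:248,224:284],(400,400),interpolation=cv2.INTER_CUBIC)   # 6.667
h=cv2.resize(i[125:195,355:425],(400,400),interpolation=cv2.INTER_CUBIC)   # 5.714
cv2.imwrite('pics/w4c.png',np.hstack([k,h]))
E
```

```text
(no output)
```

View pics/w4c.png

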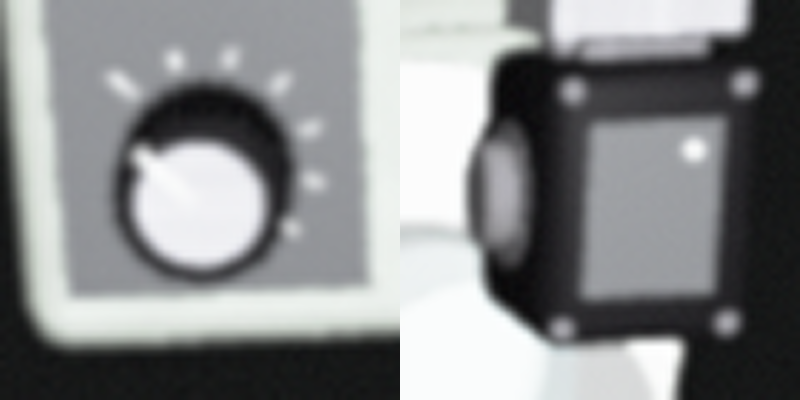

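The pointer sits on the long end tick, so the stirrer is off. The head's top-face centre is at about (399,161), and the lock button is on its left face. Next I'll compute the head's position.

```bash
python3 - <<'E'
from h import *
from fit import X
c=load('w4.png')
f=lambda u,v,z:atz(c,355+(u-400)/5.714,125+v/5.714,z)
h=f(651.5,205.5,244); print(h)
sc=[f(*q,244) for q in [(572,90),(745,82),(563,328),(726,322)]]
for i,j in((0,2),(1,3)): d=sc[i]-sc[j];print(np.arctan2(-d[0],d[1]),np.hypot(*d[:2]))
# from knob
t=.267
R=np.array([[np.cos(t),-np.sin(t)],[np.sin(t),np.cos(t)]])
print(np.array([520.6,25.8])+R@[132,95])
# sleeve edges direction
P=[atz(c,381,0,239),atz(c,376,70,239),atz(c,425,0,239),atz(c,420,70,239)]
for i,j in((0,1),(2,3)): d=P[i]-P[j];print(np.arctan2(-d[0],d[1]))
print(sense()['eef_pos'])
E
```

```text
[622.56464223 153.25912041 244.        ]
0.28182606260131865 32.978366793257194
0.2659911010825516 33.156369805443504
[622.85811317 152.26057999]
0.2355242362655482
0.27355134421705424
[537.7612755   97.61292018 369.3318064 ]
```

```bash
python3 - <<'E'
from h import *
b=load('t0.png')
for z in(300,450,600): print(atz(b,250,113,z), atz(b,250,55,z))
E
```

```text
[810.88453392 171.62159819 300.        ] [995.09646781 187.48944049 300.        ]
[745.30775569 155.75202536 450.        ] [909.6879414  169.91157957 450.        ]
[679.73097746 139.88245253 600.        ] [824.27941499 152.33371866 600.        ]
```

Emit:
play_rows(
  plan=[
    [25, 17, 0, 0, 0, 0.04, 1],
    [25, 17, 0, 0, 0, 0, 1],
    [25, 17, 0, 0, 0, 0, 1],
    [0, 0, 0, 0, 0, 0, 1],
  ],
)

```text
time_s: 6.13
eef_pos: [614.4, 147.8, 367.5]
ee_rot: [0.001, 0.61, 0.792, -0.004]
force: [-0.1, -0.6, -0.8]
grip_width: 1.002
```

```bash
python3 st.py
```

```text
[614.4 147.8 367.5] [-0.011 -0.01   0.004] [-0.1 -0.6 -0.8] -0.206 1.829 1.0016339861361498 [ 0.001   0.6101  0.7923 -0.0038]
```

Emit:
play_rows(
  plan=[
    [8.5, 5, 0, 0, 0, 0.01, 1],
    [0, 0, -35, 0, 0, 0, 1],
    [0, 0, -35, 0, 0, 0, 1],
    [0, 0, 0, 0, 0, 0, 1],
  ],
)

```text
time_s: 6.47
eef_pos: [625.1, 149.8, 295.1]
ee_rot: [0.003, 0.609, 0.793, -0.003]
force: [0.3, 0.3, -1.2]
grip_width: 0.999
```

```bash
python3 st.py;  python3 - <<'E'
from h import *
c=cap('wrist','w5.png')
print(proj(c,[[622.7,152.8,244],[622.7,152.8,203]]))
E
```

```text
[625.1 149.8 295.1] [ 0.023  0.019 -0.019] [ 0.3  0.3 -1.2] -0.204 1.831 0.9990542863540989 [ 0.0032  0.6092  0.793  -0.0034]
[[276.5900781  228.62812429]
 [276.95854304 208.49872427]]
```

View pics/w5.png

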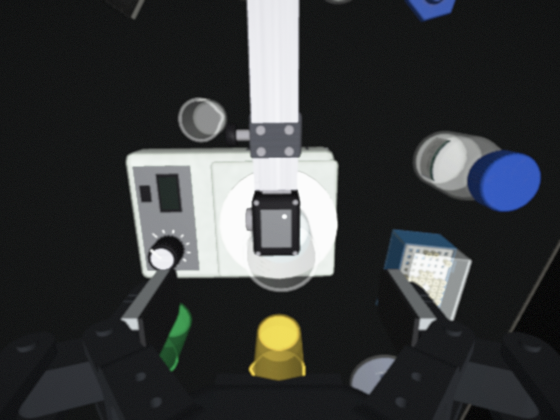

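The head's top centre is at (276,226), against a prediction of (277,229), which is good agreement. Now I'll descend.

Emit:
play_rows(
  plan=[
    [-2, 3, 0, 0, 0, 0, 1],
    [0, 0, -30, 0, 0, 0, 1],
    [0, 0, -30, 0, 0, 0, 1],
    [0, 0, -20, 0, 0, 0, 1],
    [0, 0, 0, 0, 0, 0, 1],
  ],
)

```text
time_s: 6.93
eef_pos: [626.0, 151.1, 230.0]
ee_rot: [0.012, 0.611, 0.791, 0.004]
force: [0.1, -0.2, -0.6]
grip_width: 1.004
```

```bash
python3 st.py
```

```text
[626.  151.1 230. ] [-0.031  0.044 -0.007] [ 0.1 -0.2 -0.6] -0.194 1.826 1.0036992866722703 [0.0123 0.6114 0.7912 0.0038]
```

Emit:
play_rows(
  plan=[
    [-3.3, 1.7, 0, 0.009, 0.024, 0.011, 1],
    [0, 0, 0, 0, 0, 0, 1],
    [0, 0, -20, 0, 0, 0, 1],
    [0, 0, 0, 0, 0, 0, 1],
  ],
)

```text
time_s: 7.27
eef_pos: [625.4, 152.4, 220.4]
ee_rot: [0.005, 0.608, 0.794, 0.004]
force: [-0.4, 0.1, -0.7]
grip_width: 1.002
```

```bash
python3 st.py
```

```text
[625.4 152.4 220.4] [-0.01   0.004 -0.014] [-0.4  0.1 -0.7] -0.206 1.835 1.0019147039019431 [0.0053 0.6079 0.794  0.0043]
```

Emit:
play_rows(
  plan=[
    [-3, 0.5, -10, 0.002, 0.01, 0.002, 1],
    [0, 0, 0, 0, 0, 0, 1],
    [-1, 0, -10, 0, 0, 0, 1],
    [0, 0, 0, 0, 0, 0, 1],
  ],
)

```text
time_s: 7.6
eef_pos: [623.1, 152.9, 205.8]
ee_rot: [0.004, 0.607, 0.794, 0.005]
force: [-0.9, -0.2, -0.3]
grip_width: 1.003
```

```bash
python3 st.py
```

```text
[623.1 152.9 205.8] [-0.031  0.003 -0.03 ] [-0.9 -0.2 -0.3] -0.208 1.836 1.002874572147762 [0.0043 0.6074 0.7944 0.0049]
```

Emit:
play_rows(
  plan=[
    [-0.5, 0, -2, 0, 0, 0, 0],
    [0, 0, 0, 0, 0, 0, 0],
    [0, 0, 0, 0, 0, 0, -0.15],
    [0, 0, 0, 0, 0, 0, -0.6],
    [0, 0, 0, 0, 0, 0, -0.6],
  ],
  grip_force=50,
)

```text
time_s: 8.02
eef_pos: [623.0, 153.0, 205.1]
ee_rot: [0.005, 0.607, 0.794, 0.006]
force: [0.1, -0.0, -3.3]
grip_width: 0.348
```

Emit:
play_rows(
  plan=[
    [0, 0, 0, 0, 0, 0, -0.6],
    [0, 0, 0, 0, 0, 0, -0.6],
  ],
)

```text
time_s: 8.18
eef_pos: [623.0, 152.9, 205.0]
ee_rot: [0.005, 0.607, 0.795, 0.005]
force: [3.6, 0.7, 0.8]
grip_width: 0.34
```

```bash
python3 st.py
```

```text
[623.  152.9 205. ] [-0.087  0.466  0.228] [3.6 0.7 0.8] -0.208 1.837 0.33955134075596494 [0.005  0.6071 0.7946 0.0053]
```

The opening is 29 mm, about the head's 30 mm, so the button is flush. Now I'll draw the head out.

Emit:
play_rows(
  plan=[
    [2.6, -9.6, 0, 0, 0, 0, -0.6],
    [2.6, -9.6, 0, 0, 0, 0, -0.6],
    [0, 0, 0, 0, 0, 0, -0.6],
  ],
)

```text
time_s: 8.43
eef_pos: [628.0, 135.2, 205.1]
ee_rot: [0.004, 0.606, 0.795, 0.006]
force: [1.5, 2.6, 0.0]
grip_width: 0.35
```

```bash
python3 st.py
```

```text
[628.  135.2 205.1] [-0.046  0.506  0.   ] [1.5 2.6 0. ] -0.241 1.839 0.3500868625131241 [0.0037 0.6063 0.7952 0.0064]
```

Emit:
play_rows(
  plan=[
    [2.6, -9.6, 0, 0, 0, 0, -0.6],
    [2.6, -9.6, 0, 0, 0, 0, -0.6],
    [2.6, -9.6, 0, 0, 0, 0, -0.6],
    [2, -7.5, 0, 0, 0, 0, -0.6],
    [0, 0, 0, 0, 0, 0, -0.6],
  ],
)

```text
time_s: 8.85
eef_pos: [637.4, 101.6, 205.1]
ee_rot: [0.002, 0.605, 0.796, 0.008]
force: [1.2, 2.9, 1.1]
grip_width: 0.346
```

```bash
python3 st.py;  python3 - <<'E'
from h import *
p=sense()['eef_pos'];print(np.dot(p[:2]-[623.0,152.9],[.264,-.965]),np.dot(p[:2]-[623.0,152.9],[.965,.264]))
c=cap('wrist','w6.png')
m=np.array([622.7,152.8])+23*np.array([-.264,.965])
q=proj(c,[[*m,239]])[0];print(q)
u,v=q.astype(int)
i=c['img'][max(0,v-50):v+100,max(0,u-70):u+80];print(max(0,v-50),max(0,u-70),i.shape)
cv2.imwrite('pics/w6c.png',cv2.resize(i,None,fx=4,fy=4,interpolation=cv2.INTER_CUBIC))
E
```

```text
[637.4 101.6 205.1] [-0.075  0.495  0.036] [1.2 2.9 1.1] -0.299 1.841 0.34616030653538954 [0.0019 0.6054 0.7959 0.0079]
53.30976621570918 0.3101343214016907
[280.05076246 101.15783917]
51 210 (150, 150, 3)
```

View pics/w6c.png

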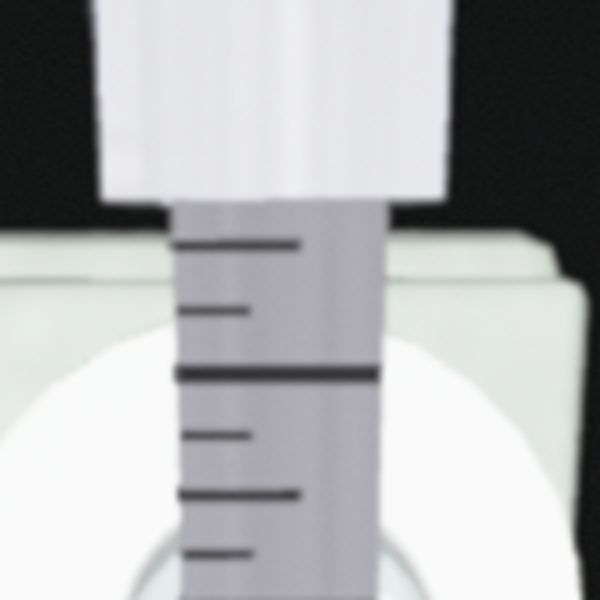

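The picture shows the 50 mm half line at crop row 244, 45 at row 310, the 40 mm full line at row 374, and the sleeve's top edge at about row 202. That puts the mouth at about 53 mm. I'll fit it properly.

```bash
cat > d.py <<'E'
from h import *
from scipy.optimize import least_squares
def fit(f,rows,mouthrow):  # rows: {mark: full-image row}, mouthrow = sleeve top edge (z 239)
    c=load(f); m=np.array([622.7,152.8])+23*np.array([-.264,.965]); k=list(rows)
    P=lambda s,z:np.array([*(m+np.array([.264,-.965])*s),z])
    def r(x): # d, arm top z, mouth offset
        return np.r_[[proj(c,P(x[2]+x[0]-q,x[1]))[0,1]-rows[q] for q in k],proj(c,P(x[2],239))[0,1]-mouthrow]
    s=least_squares(r,[55,234,0]);J=s.jac;print(s.x,r(s.x).round(2),np.sqrt(np.diag(np.linalg.inv(J.T@J)))*.2)
    for z in(232,234,236,238): 
        t=least_squares(lambda y:r([y[0],z,y[1]]),[55,0]);print(z,t.x.round(2),t.cost)
if __name__=='__main__': fit('w6.png',{q:51+v/4 for q,v in {50:244,45:310,40:374,35:435,30:495}.items()},51+202/4)
E
python3 d.py
```

```text
[5.31533073e+01 2.36805695e+02 9.98145556e-02] [ 0.14 -0.07 -0.19  0.02  0.1   0.  ] [0.07791424 0.45036714 0.05835961]
232 [53.61  0.1 ] 2.128556519120646
234 [53.42  0.1 ] 0.7741210593429768
236 [53.23  0.1 ] 0.09867653730184178
238 [53.04  0.1 ] 0.17927094447452105
```

Emit:
play_rows(
  plan=[
    [1.8, -6.6, 0, 0, 0, 0, -0.6],
    [0, 0, 0, 0, 0, 0, -0.6],
    [0, 0, 0, 0, 0, 0, -0.6],
  ],
)

```text
time_s: 9.15
eef_pos: [638.4, 97.7, 205.0]
ee_rot: [0.001, 0.605, 0.796, 0.008]
force: [1.6, 2.4, 1.8]
grip_width: 0.348
```

```bash
cat > k.py <<'E'
from h import *
p=sense()['eef_pos'];print(p,np.dot(p[:2]-[623.0,152.9],[.264,-.965]),np.dot(p[:2]-[623.0,152.9],[.965,.264]))
E
python3 st.py; python3 k.py
```

```text
[638.4  97.7 205. ] [-0.044  0.498 -0.092] [1.6 2.4 1.8] -0.308 1.842 0.3479409370491915 [0.0013 0.6048 0.7963 0.0081]
[638.41909223  97.71817061 205.04287936] 57.321105712064416 0.3114210425590418
```

Emit:
play_rows(
  plan=[
    [0.8, -3.0, 0, 0, 0, 0, -0.6],
  ],
)

```text
time_s: 9.23
eef_pos: [639.0, 95.7, 205.1]
ee_rot: [0.001, 0.605, 0.797, 0.008]
force: [2.0, 5.3, 0.5]
grip_width: 0.345
```

```bash
python3 k.py; python3 -c "
from h import *
cap('wrist','w7.png')";python3 k.py;python3 -c "
from h import *
cap('wrist','w8.png')";python3 k.py
```

```text
[638.98519327  95.73486029 205.05034671] 59.384450839141174 0.33411461971494383
[639.18416448  95.02255037 205.04704833] 60.124358313340544 0.33807201658738606
[639.1865357   94.99241149 205.0542535 ] 60.154068335855534 0.33240358497604205
```

```bash
python3 - <<'E'
from h import *
c=cap('wrist','w9.png')
m=np.array([622.7,152.8])+23*np.array([-.264,.965])
u,v=proj(c,[[*m,239]])[0];print(u,v)
v0,u0=int(v)-30,int(u)-50;print(v0,u0)
cv2.imwrite('pics/w9c.png',cv2.resize(c['img'][v0:v0+100,u0:u0+100],None,fx=6,fy=6,interpolation=cv2.INTER_CUBIC))
E
python3 k.py
```

```text
280.5293657093003 77.01085322088522
47 230
[639.21620111  94.96874561 205.07318217] 60.184737581543104 0.3547829089121066
```

View pics/w9c.png

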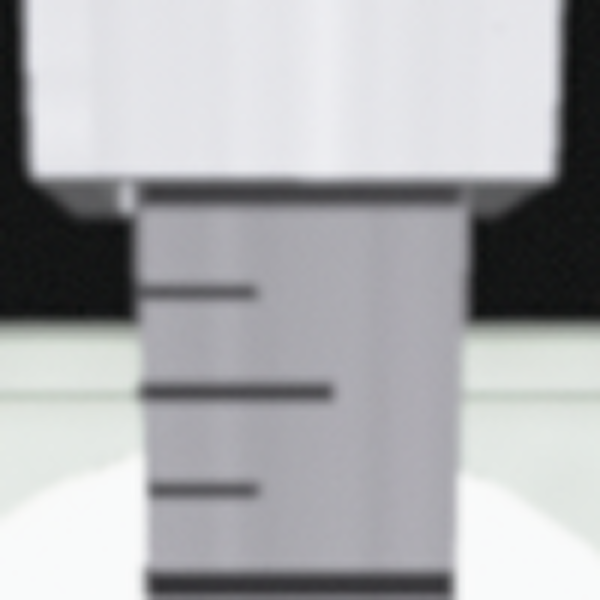

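The 60 mm line (full width, crop row ~193) stands right at the sleeve mouth, with 55 at row 292, 50 at row 391, 45 at row 490 and the 40 mm full line at row 583. I'll run the numeric check.

```bash
python3 - <<'E'
from d import fit
fit('w9.png',{q:47+v/6 for q,v in {60:193,55:292,50:391,45:490,40:583}.items()},47+180/6)
E
python3 st.py
```

```text
[ 6.02643004e+01  2.35397598e+02 -3.04980076e-03] [-0.22  0.22  0.23 -0.2  -0.03  0.  ] [0.06257394 0.43907044 0.05620059]
232 [60.28 -0.  ] 1.2241580305963138
234 [60.27 -0.  ] 0.2929110126215853
236 [60.26 -0.  ] 0.13320654218944755
238 [60.25 -0.  ] 0.8313186347161429
[639.2  95.  205.1] [ 0.015  0.4   -0.101] [3.  4.3 0.5] -0.312 1.843 0.34353544501756544 [0.0013 0.6047 0.7964 0.0082]
```

Both estimates agree on 60.0–60.3 mm, and the grip is holding. Handing in.

```bash
python3 -c "
from h import *
print(ctrl.finish_job())"; python3 k.py
```

```text
the job is handed in; nothing more can be done
None
the job is handed in; nothing more can be done
```

I turned the stirrer off, drew the sensor head out to the 60 mm mark, and handed the job in with the head still gripped there, about 9.5 s into the 48 s allowed.

- **Knob:** I turned it anticlockwise until the jaws slipped on it at the stop. From above, its pointer stood on the long end tick of the scale.
- **Lock button:** The grip closed to about 29 mm across the 30 mm head, so the button was flush. I gripped the head with 50 N.
- **Arm position:** The enlarged picture shows the 60 mm line right at the mouth of the sleeve. A fit to the scale lines gave 60.26 mm and the arm's own travel gave 60.18 mm.
- **Small disagreement:** At an earlier stop near 53 mm, the scale fit read about 0.15 mm less than the arm's travel. At the end it read 0.08 mm more. I took both as measuring noise.
- **Beaker and bench:** I gripped nothing else, and the measured forces stayed small, at most 8 N. I did not take a last overview picture of the beaker and the other objects.

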